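Turn the dispenser cap to the flagged compartment and lock it

ROBOT

A 6-joint arm with a two-finger parallel gripper is mounted at the origin on a cart in front of the work surface, level with it; the furniture and walls round the work are solid. World frame = base frame: x ahead of the robot, y to its left, z up, the work surface at z = 0. Lengths are in m, angles in rad, forces in N, time in s.
With the tool pointing down it reaches from about 0.35 to 0.775 m from the base axis. Payload 5.5 kg.
Tool frame: the origin (TCP) lies midway between the tips of the shut fingers; the grasp point (between the pads) lies grasp_offset behind it (grasp_offset is the distance from the TCP to the grasp point, in m); z points along the fingers, y is the line along which they close (so a half turn about z gives the same grasp; the last joint's range is limited). The gripper opens to 85 mm and grips with 20 to 120 N. Pads are 22 mm wide; open, the fingers measure 114 mm over their backs; the gripper's body (76 mm by 85 mm) begins 54 mm behind the grasp point. The pads swing forward as they close: fully open they stand 13 mm farther back than shut.
Start: joints at [-1.348, 0.313, 0.046, 1.304, 0, 1.431], TCP at [0.204, -0.538, 0.231] pointing down, gripper open.
Joint ranges: [-2.76, 2.76], [-0.86, 1.69], [-1.03, 1.26], [-2.2, 2.34], [-1.47, 1.5], [-3.14, 3.14]. Speed limits (rad/s): [2.57, 2.57, 3.14, 3.14, 3.14, 3.14].

INTERFACE

Orientations are given as a unit quaternion [w, x, y, z].
In Python, from workcell import * gives the robot as it stands.
- The arm moves only by the tool step_arm, never from a script. Its argument "deltas" is a list of rows, each a list of 7 numbers: the shift along the world's x, y, z in mm, then the turn, a rotation vector about the world's x, y, z in degrees, then the gripper's target within -1 to 1 (fully open at 1, half-way at 0, shut at -1). A call has 1 to 5 rows; each row shifts and turns the commanded pose from where the row before left it; what a row does not reach is not made up. A row lasts 1/10 s, in which the tool goes at most 50 mm and 8.59 degrees, less where a joint would pass 70% of its speed; a pose out of reach is approached as far as the arm can. A call is refused whole if a number of a shift passes 50 or a number of a turn 8.59, either way. A call with a gripper value outside its range is refused whole. The fingers move at their own pace and stop on an object; "newtons" is the grip in N (left out, the last holds). Time passes only in rows, so rows that do not move let the fingers close. It gives the time, the measured TCP pose, the force, the opening and the grip force at its end, in the units of the state.
- get_state(): the state, without advancing time (a new reading comes with each control period).
- read_camera(name): name is "scene" or "top" or "wrist"; returns a dict with "image" (384x512x3 uint8, red, green, blue), "z_map" (384x512 float32, m along the optical axis (not along the pixel's ray), 0 where there is no reading), "K" (3x3 intrinsics, pixels), "world_from_camera" (4x4, takes a point from camera to world coordinates). Camera axes: x right, y down, z forward; pixel columns grow to the right and rows downward; lengths in m; the calibration is good to about 2 mm. A picture is of the moment at which its call begins.
- hand_in(): hands the job in; it is judged then, once.
The state is a dict: "clock": time; "joint_pos": joint angles; "qvel": joint speeds; "tau": joint torques, N m; "tcp_pos": TCP position; "orientation": TCP orientation; "wrist_force": force on the tool from outside, world axes, zero at the start; "ft_torque": the same for the moment, N m; "finger_gap": finger opening in m; "grip_force": force on a finger pad.
Only numpy, scipy, OpenCV 4.12 (cv2) and the standard library are available. Lean on these libraries where they do the work, as an engineer would, in place of code of your own. Each camera call takes 0.05 s, during which the arm holds its last target. There are 200 camera calls.

TASK

Turn the yellow cap of the leaning parts dispenser until its lever and window stand at the red flag, then throw the red lever outward so that its tooth drops fully into the locking notch there. The flag was clipped on by hand only roughly over the notch, so feel for the notch; leave the flag and the other things on the bench where they are, and let go.

Things in the scene. Friction and masses are not known exactly. Their poses are not given: they have to be found in the camera images.
- cap_face (a point): centre of the top of the yellow round cap (radius 100 mm) of a dispenser fixed to the bench. The face leans 35 deg towards the robot side. z points out of the face along the turning axis; x lies in the face, from the axis through the window (22 to 48 mm out) to the lever. The cap turns stiffly (about 4 N at the lever) and stays where left
- cap (a joint): cap angle, rad, counterclockwise seen from above the face; 0 = lever at the face's highest side. Hard stops at -3.0 and 2.4: the lever cannot cross the lowest side, so it goes to the flag by way of the highest side (clockwise, falling values). The flag lies between -2.55 and -0.45
- cap_pointer (a point): point on the cap's rim at face height, in line with the lever and the window, 102.5 mm from the axis
- flag_mark (a point): red flag, 14 mm wide, 4 mm thick, just outside the cap's rim, 102.5 mm from the axis; this point is at face height, the flag stands 10 mm higher. It marks the chosen compartment (red floor). The locking notch, hidden under the cap, may lie up to 12 mm (0.12 rad of cap angle) to either side of it. Other compartments have notches every 60 deg. Flag and drum sit firmly
- lever_grip (a point): middle of the lever's red round grip, 22 mm diameter, 55 mm long, axis along z (at lever value 0 square to the face). This point is 60 mm from the lever's hinge; the grip runs from 32 to 87 mm from it. The hinge lies 56 mm from the cap's axis, 10 mm above the face, its axis tangential. Grip it with the fingers along the grip, the tool leaning like the face normal
- lever (a joint): lever angle, rad: 0 = square to the face, growing as the grip is thrown outward from the cap's axis. Needs about 2.5 N at the grip; stays where left. Off a notch the tooth is blocked at 0.54 to 0.59; within 2.5 mm (0.03 rad of cap angle) of a notch's middle it goes on (past 0.63 it is in) to its stop at 0.82 and locks the cap; press it home with up to 20 N. Below 0.5 the cap turns freely
- bushing_t2: bystander: steel bushing, 52 mm diameter, 75 mm high, origin at its underside
- tape_roll: bystander: roll of masking tape, 94 mm diameter, 24 mm high, origin at its underside
- marker_red: bystander: red-capped marker lying flat, 136 x 14 mm, origin at its underside

How it is judged:
By the outcome, as a careful person would: the job done as asked, in the order asked, and still so for the second after the job is handed in, with the robot touching nothing.
It also fails if it takes over 72 s, if anything falls off the work surface, if the arm or the gripper's body presses on something with over 40 N, if the wrist force passes 120 N, or if a joint passes its speed limit or range.

## Working session

There is one attempt and no reset: what is moved stays moved. The work goes in short steps, Python scripts to look and compute and a tool call to move; the robot and the scene stay as the last step left them, time stands still between calls to the robot, and variables do not carry over. Pictures are saved under pics/ and viewed, at most 10 in all, crops included, and the job is handed in when it is done.

Besides the shell and the picture viewer there is one more tool, called as name(argument=value, ...) on one line, values as JSON. step_arm: Moves the arm, as the interface text tells. Its arguments: {"type":"object","properties":{"deltas":{"type":"array","items":{"type":"array","items":{"type":"number"}}},"newtons":{"type":"number"}},"required":["deltas"]}

```bash
mkdir -p pics; ls; python3 - <<'E'
from workcell import *
import cv2,numpy as np
s=get_state();print(s)
ims=[]
for n in("scene","top"):
    c=read_camera(n);np.savez(n+".npz",**c);ims.append(c["image"]);print(n,c["K"].tolist(),c["world_from_camera"].round(3).tolist())
im=np.vstack(ims)[:,:,::-1]
cv2.imwrite("pics/a.png",cv2.resize(im,None,fx=.78,fy=.78) if 0 else ims[0][:,:,::-1]);cv2.imwrite("pics/b.png",ims[1][:,:,::-1])
E
```

```text
pics
{'clock': 0.0, 'joint_pos': array([-1.34760597e+00,  3.14038531e-01,  4.49872771e-02,  1.30360389e+00,
       -3.38892396e-06,  1.43122350e+00]), 'qvel': array([ 0.00022419, -0.00013896,  0.00171609, -0.00092916,  0.00035806,
        0.00012021]), 'tau': array([ 2.91570286e-04, -4.80626643e+01,  2.98534405e+01,  1.92765350e-02,
       -8.56014276e-05, -1.93018525e-05]), 'tcp_pos': array([ 0.20393479, -0.53707601,  0.23039058]), 'orientation': array([-9.28523656e-04,  9.83594984e-01,  1.80388592e-01, -4.05390057e-05]), 'wrist_force': array([-0.89284753, -0.19445169, -0.50767137]), 'ft_torque': array([-0.01209399,  0.02063115, -0.02773646]), 'grip_force': 0.0, 'finger_gap': 0.08572176526085584}
scene [[376.4658570676136, 0.0, 256.7199196672813], [0.0, 376.4658570676136, 194.09153617453978], [0.0, 0.0, 1.0]] [[-0.599, -0.436, 0.672, -0.422], [-0.8, 0.349, -0.488, 0.674], [-0.022, -0.83, -0.558, 0.929], [0.0, 0.0, 0.0, 1.0]]
top [[360.1035583833728, 0.0, 253.48837199030615], [0.0, 360.1035583833728, 187.21524366589313], [0.0, 0.0, 1.0]] [[0.013, -0.998, 0.057, 0.496], [-1.0, -0.012, 0.02, -0.023], [-0.019, -0.057, -0.998, 1.212], [0.0, 0.0, 0.0, 1.0]]
```

View pics/a.png

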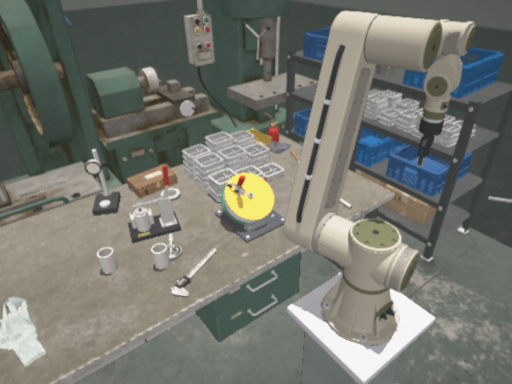

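View pics/b.png

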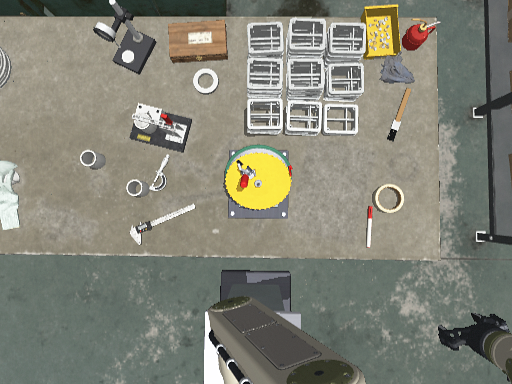

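The scene view shows the cap at about (250,197). In the top view the cap is centred near (257,181), with the lever at (243,178) and the flag at (291,171). Tape and marker are to the right, clear of the work.

```bash
cat > h.py <<'E'
from workcell import *
import cv2,numpy as np
def cloud(c):
    z=c["z_map"];K=c["K"];v,u=np.mgrid[:z.shape[0],:z.shape[1]]
    P=np.stack([(u-K[0,2])/K[0,0]*z,(v-K[1,2])/K[1,1]*z,z],-1)
    T=c["world_from_camera"];return P@T[:3,:3].T+T[:3,3]
def masks(c):
    h=cv2.cvtColor(c["image"],cv2.COLOR_RGB2HSV);H,S,V=h[...,0].astype(int),h[...,1],h[...,2]
    ok=c["z_map"]>0
    return ok&(H>20)&(H<34)&(S>140)&(V>100), ok&((H<8)|(H>172))&(S>130)&(V>60)
E
python3 - <<'E'
from h import *
for n in("scene","top"):
    c=dict(np.load(n+".npz"));P=cloud(c);y,r=masks(c)
    near=(P[...,0]>.3)&(P[...,0]<.75)&(abs(P[...,1]+.03)<.2)&(P[...,2]>.03)
    Q=P[y&near]
    for i in range(6):
        m=Q.mean(0);w=np.linalg.svd(Q-m,full_matrices=False)[2][2];w*=np.sign(w[2]);d=(Q-m)@w;Q=Q[abs(d)<(.02,.01,.006,.004,.004,.004)[i]]
    print(n,len(Q),"mean",m.round(4),"n",w.round(3),"tilt",np.degrees(np.arccos(w[2])).round(1),"az",np.degrees(np.arctan2(w[1],w[0])).round(1))
    up=np.array([0,0,1])-w*w[2];up/=np.linalg.norm(up);lf=np.cross(w,up)
    ab=np.stack([(Q-m)@up,(Q-m)@lf],1).astype(np.float32);cc,rad=cv2.minEnclosingCircle(ab)
    C=m+up*cc[0]+lf*cc[1];print("centre",C.round(4),"rad",round(rad,4),"up",up.round(3),"left",lf.round(3))
    k,lab,st,ce=cv2.connectedComponentsWithStats((r&near).astype(np.uint8))
    for j in range(1,k):
        R=P[lab==j]-C;print(" red",ce[j].round(),st[j,4],"up,left,h",np.median(R@np.c_[up,lf,w],0).round(4),"max",(R@w).max().round(3), "ang",np.arctan2(np.median(R@lf),np.median(R@up)).round(3))
    ims=c["image"][130:240,200:310] if n=="top" else c["image"][160:250,200:300]
    cv2.imwrite(f"pics/z{n}.png",cv2.resize(ims[:,:,::-1],(400,400),interpolation=cv2.INTER_CUBIC))
a=np.hstack([cv2.imread("pics/zscene.png"),cv2.imread("pics/ztop.png")]);cv2.imwrite("pics/c.png",a)
E
```

```text
scene 132 mean [0.5811 0.0229 0.1191] n [-0.574  0.     0.819] tilt 35.0 az 180.0
centre [ 0.5728 -0.015   0.1132] rad 0.0992 up [ 0.819 -0.     0.574] left [0. 1. 0.]
 red [241. 180.] 37 up,left,h [0.0413 0.048  0.0902] max 0.101 ang 0.86
 red [265. 179.] 1 up,left,h [ 0.0331 -0.0924  0.0093] max 0.009 ang -1.227
top 2523 mean [ 0.5751 -0.0169  0.1132] n [-0.575  0.001  0.818] tilt 35.1 az 179.9
centre [ 0.5733 -0.0132  0.1119] rad 0.1031 up [ 0.818 -0.001  0.575] left [0.002 1.    0.   ]
 red [290. 170.] 23 up,left,h [ 0.0406 -0.0966 -0.0155] max 0.01 ang -1.173
 red [244. 181.] 87 up,left,h [0.055  0.0376 0.0846] max 0.1 ang 0.599
```

View pics/c.png

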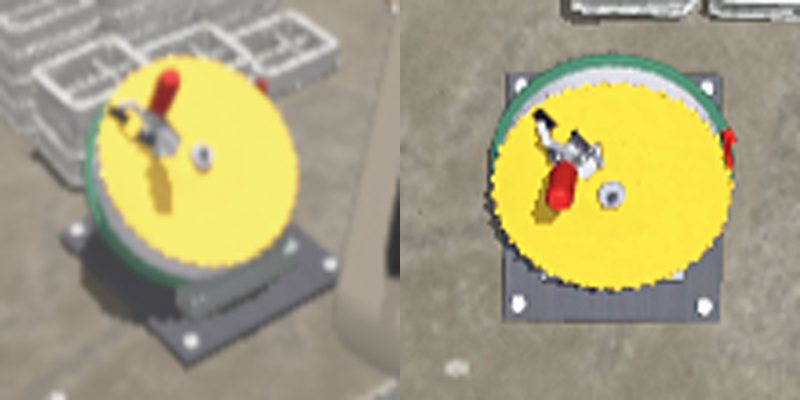

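The left crop (scene) shows the lever grip at (168,90) and the flag at (262,88). The right crop (top) shows the grip at (562,188), its bracket at (575,155), and the flag at (729,148). I'll now fit the grip axis and the flag angle.

```bash
cat >> h.py <<'E'
C=np.array([.573,-.014,.1125]);w=np.array([-.5736,0,.8192]);up=np.array([.8192,0,.5736]);lf=np.array([0,1.,0]);B=np.c_[up,lf,w]
E
python3 - <<'E'
from h import *
import workcell
from scipy.optimize import least_squares
print({k:getattr(workcell,k) for k in dir(workcell) if 'offset' in k.lower()}, [k for k in dir(workcell) if k[0]!='_'])
G=[];
for n in("scene","top"):
    c=dict(np.load(n+".npz"));P=(cloud(c)-C)@B;y,r=masks(c)
    m=r&(np.hypot(P[...,0],P[...,1])<.13)
    g=P[m&(P[...,2]>.045)&(P[...,2]<.093)];G.append(g);print(n,len(g))
    f=P[m&(P[...,2]<.03)];print("flag",f.round(4).tolist() if len(f)<8 else (len(f),f[f[:,2]>0].round(4).tolist()))
def res(p,G=np.vstack(G)):
    th,a=p;rad=np.array([np.cos(th),np.sin(th),0]);h=rad*.056+[0,0,.01];d=rad*np.sin(a)+np.array([0,0,np.cos(a)])
    return np.linalg.norm(np.cross(G-h,d),axis=1)-.011
for x0 in((.6,0.),(.9,.2)):
    s=least_squares(res,x0,loss='soft_l1',f_scale=.002);print(s.x,np.abs(s.fun).mean())
E
```

```text
{'grasp_offset': 0.0187} ['MotionError', 'get_state', 'grasp_offset', 'hand_in', 'read_camera']
scene 20
flag [[0.0333, -0.0934, 0.01]]
top 59
flag (24, [[0.0421, -0.0929, 0.0009], [0.0415, -0.0926, 0.006], [0.0434, -0.0953, 0.0093], [0.0404, -0.0954, 0.01], [0.0352, -0.0958, 0.0068], [0.0335, -0.0957, 0.0099], [0.0329, -0.0988, 0.0088]])
[0.70475127 0.07310839] 0.0008014594969443809
[0.70475127 0.07310839] 0.0008014594935691391
```

step_arm(deltas=[[13, 22.5, 12, 0, 0, 8, 1], [13, 22.5, 12, 0, 0, 8, 1], [13, 22.5, 12, 0, 0, 8, 1], [13, 22.5, 12, 0, 0, 8, 1], [13, 22.5, 12, 0, 0, 8, 1]])

```text
clock: 0.6
tcp_pos: [0.2693, -0.4239, 0.2913]
orientation: [-0.0, 0.861, 0.508, 0.0]
wrist_force: [0.2, 0.2, 0.9]
finger_gap: 0.0855
grip_force: 0.0
```

step_arm(deltas=[[13, 22.5, 12, 0, 0, 8, 1], [13, 22.5, 12, 0, 0, 8, 1], [13, 22.5, 12, 0, 0, 8, 1], [13, 22.5, 12, 0, 0, 8, 1], [13, 22.5, 12, 0, 0, 8, 1]])

```text
clock: 1.1
tcp_pos: [0.3343, -0.3115, 0.3515]
orientation: [-0.0, 0.635, 0.772, 0.0]
wrist_force: [0.0, 0.2, 0.1]
finger_gap: 0.0853
grip_force: 0.0
```

```bash
python3 -c "
from workcell import *
s=get_state();print(s['clock'],s['joint_pos'].round(3),s['tcp_pos'])"
```

```text
1.1 [-0.926  0.075  0.042  1.538  0.     0.451] [ 0.33433529 -0.31145379  0.35149386]
```

step_arm(deltas=[[13, 22.5, 0, 0, 0, 8, 1], [13, 22.5, 0, 0, 0, 8, 1], [13, 22.5, 0, 0, 0, 8, 1], [13, 22.5, 0, 0, 0, 8, 1], [13, 22.5, 0, 0, 0, 8, 1]])

```text
clock: 1.6
tcp_pos: [0.3993, -0.199, 0.351]
orientation: [-0.0, 0.333, 0.943, 0.0]
wrist_force: [0.1, -1.1, 0.4]
finger_gap: 0.0854
grip_force: 0.0
```

step_arm(deltas=[[13, 22.5, 0, 0, 0, 8, 1], [13, 22.5, 0, 0, 0, 8, 1], [13, 22.5, 0, 0, 0, 8, 1], [13, 22.5, 0, 0, 0, 8, 1], [13, 22.5, 0, 0, 0, 8, 1]])

```text
clock: 2.1
tcp_pos: [0.4643, -0.0865, 0.351]
orientation: [-0.0, -0.01, 1.0, 0.0]
wrist_force: [0.5, -1.5, 0.5]
finger_gap: 0.0857
grip_force: 0.0
```

step_arm(deltas=[[13, 22.5, 0, 0, 0, 8, 1], [13, 22.5, 0, 0, 0, 8, 1], [13, 22.5, 0, 0, 0, 8, 1], [13, 22.5, 0, 0, 0, 8, 1], [13, 22.5, 0, 0, 0, 8, 1]])

```text
clock: 2.6
tcp_pos: [0.5293, 0.0259, 0.3509]
orientation: [-0.0, -0.351, 0.936, 0.0]
wrist_force: [0.5, -0.4, 0.0]
finger_gap: 0.0851
grip_force: 0.0
```

step_arm(deltas=[[0, 0, -16, 0, -7, 0, 1], [0, 0, -16, 0, -7, 0, 1], [0, 0, -16, 0, -7, 0, 1], [0, 0, -16, 0, -7, 0, 1], [0, 0, -16, 0, -7, 0, 1]])

```text
clock: 3.1
tcp_pos: [0.5287, 0.0251, 0.2711]
orientation: [0.284, -0.332, 0.893, -0.106]
wrist_force: [0.0, 0.3, -0.9]
finger_gap: 0.0856
grip_force: 0.0
```

```bash
cat >> h.py <<'E'
from scipy.spatial.transform import Rotation as Ro
def where(s=None):
    s=s or get_state();R=Ro.from_quat(s['orientation'],scalar_first=True).as_matrix()
    g=s['tcp_pos']-R[:,2]*grasp_offset; q=(g-C)@B
    print("t",round(float(s['clock']),2),"j",s['joint_pos'].round(2),"tcp",s['tcp_pos'].round(4),"grasp(up,left,h) mm",(q*1e3).round(1),"r",(np.hypot(*q[:2])*1e3).round(1),"th",np.arctan2(q[1],q[0]).round(3))
    print(" tool z in face",(B.T@R[:,2]).round(3),"tool y in face",(B.T@R[:,1]).round(3),"F face",(B.T@s['wrist_force']).round(1),"gap",round(float(s['finger_gap']),4),"grip",round(float(s['grip_force']),1))
    return q,R
E
python3 - <<'E'
from h import *
where()
c=read_camera("wrist");np.savez("w1.npz",**c);cv2.imwrite("pics/w1.png",c["image"][:,:,::-1])
E
```

```text
t 3.1 j [-0.16 -0.26 -0.65  0.57  0.09 -0.84] tcp [0.5287 0.0251 0.2711] grasp(up,left,h) mm [ 54.5  39.1 174. ] r 67.1 th 0.622
 tool z in face [ 0.005  0.    -1.   ] tool y in face [-0.654  0.757 -0.003] F face [-0.5  0.3 -0.7] gap 0.0856 grip 0.0
```

View pics/w1.png

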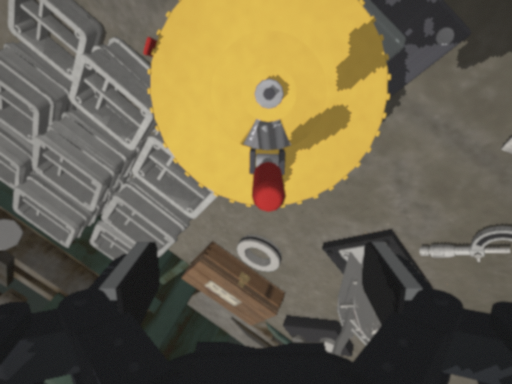

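The wrist view shows the cap hub at (269,93), the grip top at (268,188) centred between the fingers, and the flag at (150,46). I'll use it to refine the centre, flag and grip.

```bash
python3 - <<'E'
from h import *
from scipy.optimize import least_squares
c=dict(np.load("w1.npz"));P=(cloud(c)-C)@B;y,r=masks(c);y2=y&(np.abs(P[...,2])<.02)
print("face h",np.median(P[y2][:,2]), "plane", np.linalg.lstsq(np.c_[P[y2][:,:2],np.ones(y2.sum())],P[y2][:,2],rcond=None)[0].round(4))
# hub pixel
print("hub",P[93,269].round(4))
Q=P[y2];a=np.arctan2(Q[:,1],Q[:,0]);R=[]
for k in np.arange(-3.1,3.1,.05):
    m=abs(a-k)<.025
    if m.sum()>20:
        i=np.where(m)[0][np.argmax(np.hypot(*Q[m][:,:2].T))];R.append(Q[i,:2])
R=np.array(R);s=least_squares(lambda p:np.hypot(*(R-p[:2]).T)-.1,[0,0],loss='soft_l1',f_scale=.002);print("centre off",s.x.round(4),len(R),np.abs(s.fun).mean())
k,lab,st,ce=cv2.connectedComponentsWithStats(r.astype(np.uint8))
for j in range(1,k):
    q=P[lab==j]
    if st[j,4]>5 and abs(q).max()<.3: print(ce[j].round(),st[j,4],np.median(q,0).round(4),"min",q.min(0).round(4),"max",q.max(0).round(4),"ang",np.arctan2(*np.median(q,0)[[1,0]]).round(3))
m=r&(P[...,2]>.045)&(P[...,2]<.095)&(np.hypot(P[...,0],P[...,1])<.1);G=P[m]
def res(p):
    th,a=p;rad=np.array([np.cos(th),np.sin(th),0]);h=rad*.056+[0,0,.01];d=rad*np.sin(a)+np.array([0,0,np.cos(a)])
    return np.linalg.norm(np.cross(G-h,d),axis=1)-.011
s=least_squares(res,(.7,0.07),loss='soft_l1',f_scale=.002);print(len(G),s.x,np.abs(s.fun).mean())
t=P[r&(P[...,2]>.094)&(np.hypot(P[...,0],P[...,1])<.1)];print("top",len(t),np.median(t,0).round(4),np.arctan2(*np.median(t,0)[[1,0]]))
E
```

```text
face h -3.742069414046554e-05 plane [ 0.0007  0.0006 -0.    ]
hub [-0.0006 -0.0003  0.0116]
centre off [0.0014 0.0014] 120 0.006291244332204171
[149.  46.] 134 [ 0.0337 -0.0956  0.0091] min [ 0.0286 -0.1574 -0.1769] max [ 0.0569 -0.0925  0.0113] ang -1.232
[268. 187.] 1219 [0.0435 0.0349 0.094 ] min [0.0346 0.0266 0.0508] max [0.0572 0.0473 0.0987] ang 0.676
669 [0.69257028 0.07688627] 0.0005299584820650676
top 608 [0.0468 0.0382 0.0965] 0.6852178571817354
```

step_arm(deltas=[[10.5, 0, -18, 0, 0, 0, 1], [10.5, 0, -18, 0, 0, 0, 1], [10.5, 0, -18, 0, 0, 0, 1], [10.5, 0, -18, 0, 0, 0, 1], [10.5, 0, -18, 0, 0, 0, 1]], newtons=30)

```text
clock: 3.65
tcp_pos: [0.5825, 0.0248, 0.1812]
orientation: [0.281, -0.332, 0.894, -0.105]
wrist_force: [0.1, -1.0, 0.3]
finger_gap: 0.0853
grip_force: 0.0
```

step_arm(deltas=[[0, 0, 0, 0, 0, 0, 0], [0, 0, 0, 0, 0, 0, -0.3], [0, 0, 0, 0, 0, 0, -1], [0, 0, 0, 0, 0, 0, -1], [0, 0, 0, 0, 0, 0, -1]])

```text
clock: 4.15
tcp_pos: [0.5818, 0.025, 0.1827]
orientation: [0.283, -0.332, 0.894, -0.105]
wrist_force: [-4.2, 0.3, 3.7]
finger_gap: 0.0214
grip_force: 29.1
```

```bash
python3 -c "
from h import *
where()"
```

```text
t 4.15 j [-0.14 -0.07 -0.73  0.3   0.08 -0.82] tcp [0.5818 0.025  0.1827] grasp(up,left,h) mm [47.5 39.  71.2] r 61.4 th 0.687
 tool z in face [ 0.002  0.    -1.   ] tool y in face [-0.653  0.757 -0.001] F face [-1.3  0.3  5.4] gap 0.0214 grip 29.1
```

```bash
python3 -c "
from h import *
r=61.4
for k in range(22):
    a,b=np.radians([39.4-5*k,34.4-5*k]);d=B@(r*np.array([np.cos(b)-np.cos(a),np.sin(b)-np.sin(a),0]));print(k,d.round(1))"
```

```text
0 [ 2.6 -4.3  1.8]
1 [ 2.3 -4.5  1.6]
2 [ 2.  -4.8  1.4]
3 [ 1.6 -5.   1.1]
4 [ 1.3 -5.1  0.9]
5 [ 0.9 -5.2  0.6]
6 [ 0.5 -5.3  0.4]
7 [ 0.1 -5.4  0.1]
8 [-0.2 -5.3 -0.2]
9 [-0.6 -5.3 -0.4]
10 [-1.  -5.2 -0.7]
11 [-1.4 -5.1 -1. ]
12 [-1.7 -4.9 -1.2]
13 [-2.1 -4.7 -1.4]
14 [-2.4 -4.5 -1.7]
15 [-2.7 -4.2 -1.9]
16 [-3.  -3.9 -2.1]
17 [-3.3 -3.6 -2.3]
18 [-3.5 -3.2 -2.5]
19 [-3.7 -2.8 -2.6]
20 [-3.9 -2.4 -2.7]
21 [-4.1 -2.  -2.9]
```

step_arm(deltas=[[2.6, -4.3, 1.8, 2.87, 0, -4.1, -1], [2.3, -4.5, 1.6, 2.87, 0, -4.1, -1], [2.0, -4.8, 1.4, 2.87, 0, -4.1, -1], [1.6, -5.0, 1.1, 2.87, 0, -4.1, -1], [1.3, -5.1, 0.9, 2.87, 0, -4.1, -1]], newtons=40)

```text
clock: 4.65
tcp_pos: [0.5913, 0.0018, 0.1895]
orientation: [0.299, -0.13, 0.945, -0.04]
wrist_force: [-6.1, 2.6, 5.8]
finger_gap: 0.0212
grip_force: 38.9
```

step_arm(deltas=[[0.9, -5.2, 0.6, 2.87, 0, -4.1, -1], [0.5, -5.3, 0.4, 2.87, 0, -4.1, -1], [0.1, -5.4, 0.1, 2.87, 0, -4.1, -1], [-0.2, -5.3, -0.2, 2.87, 0, -4.1, -1], [-0.6, -5.3, -0.4, 2.87, 0, -4.1, -1]])

```text
clock: 5.15
tcp_pos: [0.5921, -0.0246, 0.19]
orientation: [0.3, 0.078, 0.95, 0.026]
wrist_force: [-4.1, 2.8, 5.4]
finger_gap: 0.0207
grip_force: 38.9
```

```bash
python3 -c "
from h import *
where()"
```

```text
t 5.15 j [-0.25 -0.06 -0.69  0.34  0.15 -0.04] tcp [ 0.5921 -0.0246  0.19  ] grasp(up,left,h) mm [ 60.1 -10.6  71.3] r 61.0 th -0.175
 tool z in face [ 0.002  0.002 -1.   ] tool y in face [0.164 0.987 0.002] F face [-0.3  2.8  6.8] gap 0.0207 grip 38.9
```

step_arm(deltas=[[-1.0, -5.2, -0.7, 2.87, 0, -4.1, -1], [-1.4, -5.1, -1.0, 2.87, 0, -4.1, -1], [-1.7, -4.9, -1.2, 2.87, 0, -4.1, -1], [-2.1, -4.7, -1.4, 2.87, 0, -4.1, -1], [-2.4, -4.5, -1.7, 2.87, 0, -4.1, -1]])

```text
clock: 5.65
tcp_pos: [0.5837, -0.0489, 0.1842]
orientation: [0.288, 0.282, 0.911, 0.09]
wrist_force: [-4.5, 4.7, 5.9]
finger_gap: 0.021
grip_force: 38.8
```

step_arm(deltas=[[-2.7, -4.2, -1.9, 2.87, 0, -4.1, -1], [-3.0, -3.9, -2.1, 2.87, 0, -4.1, -1], [-3.3, -3.6, -2.3, 2.87, 0, -4.1, -1], [-3.5, -3.2, -2.5, 2.87, 0, -4.1, -1], [-3.7, -2.8, -2.6, 2.87, 0, -4.1, -1]])

```text
clock: 6.15
tcp_pos: [0.5677, -0.0665, 0.173]
orientation: [0.262, 0.472, 0.828, 0.151]
wrist_force: [-3.3, 4.9, 7.1]
finger_gap: 0.021
grip_force: 38.9
```

step_arm(deltas=[[-3.9, -2.4, -2.7, 2.87, 0, -4.1, -1], [-4.1, -2.0, -2.9, 2.87, 0, -4.1, -1], [0, 0, 0, 0, 0, 0, -1]])

```text
clock: 6.45
tcp_pos: [0.5592, -0.0712, 0.167]
orientation: [0.248, 0.543, 0.784, 0.172]
wrist_force: [-4.9, 3.4, 6.8]
finger_gap: 0.021
grip_force: 38.9
```

```bash
python3 - <<'E'
from h import *
where()
c=read_camera("wrist");np.savez("w2.npz",**c);cv2.imwrite("pics/w2.png",c["image"][:,:,::-1])
P=(cloud(c)-C)@B;y,r=masks(c)
f=P[r&(P[...,2]>.006)&(P[...,2]<.013)&(np.hypot(P[...,0],P[...,1])>.09)&(np.hypot(P[...,0],P[...,1])<.115)]
a=np.arctan2(f[:,1],f[:,0]);print("flag",len(f),np.median(f,0),np.median(a),a.min(),a.max())
E
```

```text
t 6.45 j [-0.39 -0.08 -0.78  0.3   0.22  0.89] tcp [ 0.5592 -0.0712  0.167 ] grasp(up,left,h) mm [ 19.9 -57.2  71.2] r 60.6 th -1.236
 tool z in face [ 0.002  0.001 -1.   ] tool y in face [0.936 0.352 0.002] F face [-0.1  3.4  8.3] gap 0.021 grip 38.9
  return _methods._mean(a, axis=axis, dtype=dtype,
  ret = um.true_divide(
  ret = ret.dtype.type(ret / rcount)
Traceback (most recent call last):
ValueError: zero-size array to reduction operation minimum which has no identity
```

View pics/w2.png

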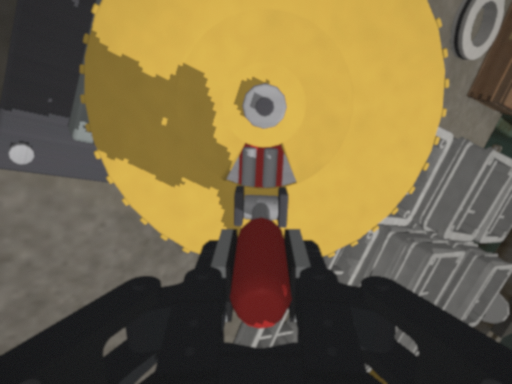

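The wrist view shows the window at (263,165) over the red compartment floor and the lever held by the fingers. The cap is now near -1.235. Next I plan the throw.

```bash
cat >> h.py <<'E'
def pose(th,ph):
    rad=np.array([np.cos(th),np.sin(th),0]);W=np.array([0,0,1.])
    e=lambda a:rad*np.sin(a)+W*np.cos(a)
    p=rad*.056+.010*W+.0614*e(ph)-.0187*e(ph-.077)
    Rm=Ro.from_rotvec(th*W)*Ro.from_rotvec((ph-.077)*np.array([0,1.,0]))
    return B@p*1e3, Ro.from_matrix(B)*Rm if np.linalg.det(B)>0 else None
def plan(seq):
    for a,b in zip(seq,seq[1:]):
        p,R=pose(*a);q,S=pose(*b);print(np.r_[q-p,np.degrees((S*R.inv()).as_rotvec())].round(1).tolist(),np.round(b,3))
def lever():
    s=get_state();R=Ro.from_quat(s['orientation'],scalar_first=True).as_matrix();g=(s['tcp_pos']-R[:,2]*grasp_offset-C)@B
    F=B.T@s['wrist_force'];r=np.hypot(*g[:2]);th=np.arctan2(g[1],g[0]);tc=np.array([-np.sin(th),np.cos(th),0]);rd=np.array([np.cos(th),np.sin(th),0])
    ph=np.arctan2(r-.056,g[2]-.01);print("t %.2f theta %.3f phi %.3f R %.1f Ftan %.1f Frad %.1f Fn %.1f gap %.4f j"%(s['clock'],th,ph,1e3*np.hypot(r-.056,g[2]-.01),F@tc,F@rd,F[2],s['finger_gap']),s['joint_pos'].round(2))
E
python3 -c "
from h import *
lever();print(np.linalg.det(B))
t=-1.236
plan([(t,p) for p in (.077,.16,.245,.33,.415,.5,.53,.56,.59,.62,.65,.68)])"
```

```text
t 6.50 theta -1.234 phi 0.074 R 61.4 Ftan 0.3 Frad -3.2 Fn 8.3 gap 0.0212 j [-0.39 -0.08 -0.78  0.3   0.22  0.89]
1.0001056000000002
[1.3, -3.3, 0.2, 3.7, 1.6, 2.6] [-1.236  0.16 ]
[1.4, -3.3, -0.0, 3.8, 1.6, 2.6] [-1.236  0.245]
[1.6, -3.3, -0.3, 3.8, 1.6, 2.6] [-1.236  0.33 ]
[1.7, -3.2, -0.5, 3.8, 1.6, 2.6] [-1.236  0.415]
[1.8, -3.0, -0.8, 3.8, 1.6, 2.6] [-1.236  0.5  ]
[0.7, -1.0, -0.3, 1.3, 0.6, 0.9] [-1.236  0.53 ]
[0.7, -1.0, -0.4, 1.3, 0.6, 0.9] [-1.236  0.56 ]
[0.7, -1.0, -0.4, 1.3, 0.6, 0.9] [-1.236  0.59 ]
[0.7, -1.0, -0.4, 1.3, 0.6, 0.9] [-1.236  0.62 ]
[0.7, -1.0, -0.5, 1.3, 0.6, 0.9] [-1.236  0.65 ]
[0.7, -0.9, -0.5, 1.3, 0.6, 0.9] [-1.236  0.68 ]
```

step_arm(deltas=[[1.3, -3.3, 0.2, 3.7, 1.6, 2.6, -1], [1.4, -3.3, 0, 3.8, 1.6, 2.6, -1], [1.6, -3.3, -0.3, 3.8, 1.6, 2.6, -1], [1.7, -3.2, -0.5, 3.8, 1.6, 2.6, -1], [1.8, -3.0, -0.8, 3.8, 1.6, 2.6, -1]])

```text
clock: 7.0
tcp_pos: [0.5668, -0.0872, 0.1655]
orientation: [0.078, 0.493, 0.817, 0.288]
wrist_force: [0.5, 5.4, -3.6]
finger_gap: 0.0212
grip_force: 40.5
```

```bash
python3 -c "
from h import *
lever()"
```

```text
t 7.00 theta -1.237 phi 0.496 R 61.4 Ftan 0.2 Frad -5.7 Fn -3.2 gap 0.0212 j [-0.6   0.18 -0.43  0.81  0.59  0.53]
```

step_arm(deltas=[[0.7, -1.0, -0.3, 1.3, 0.6, 0.9, -1], [0.7, -1.0, -0.4, 1.3, 0.6, 0.9, -1], [0.7, -1.0, -0.4, 1.3, 0.6, 0.9, -1], [0.7, -1.0, -0.4, 1.3, 0.6, 0.9, -1]])

```text
clock: 7.4
tcp_pos: [0.5696, -0.0913, 0.1638]
orientation: [0.03, 0.477, 0.82, 0.316]
wrist_force: [-3.5, 2.1, 3.3]
finger_gap: 0.0208
grip_force: 41.9
```

```bash
python3 -c "
from h import *
lever()"
```

```text
t 7.40 theta -1.238 phi 0.618 R 61.3 Ftan -0.3 Frad -2.3 Fn 4.7 gap 0.0208 j [-0.63  0.29 -0.31  0.97  0.65  0.43]
```

step_arm(deltas=[[0.7, -1.0, -0.5, 1.3, 0.6, 0.9, -1], [0.7, -0.9, -0.5, 1.3, 0.6, 0.9, -1], [0, 0, 0, 0, 0, 0, -1]])

```text
clock: 7.7
tcp_pos: [0.5715, -0.0936, 0.1626]
orientation: [0.006, 0.468, 0.82, 0.33]
wrist_force: [-4.2, 0.4, 5.1]
finger_gap: 0.0212
grip_force: 42.3
```

```bash
python3 -c "
from h import *
lever()
t=-1.236
plan([(t,p) for p in (.68,.72,.76,.80,.84,.88,.92)])"
```

```text
t 7.70 theta -1.238 phi 0.687 R 61.2 Ftan -0.4 Frad -0.6 Fn 6.6 gap 0.0212 j [-0.64  0.34 -0.25  1.06  0.67  0.37]
[1.0, -1.2, -0.7, 1.8, 0.8, 1.2] [-1.236  0.72 ]
[1.0, -1.2, -0.7, 1.8, 0.8, 1.2] [-1.236  0.76 ]
[1.0, -1.1, -0.8, 1.8, 0.8, 1.2] [-1.236  0.8  ]
[1.0, -1.1, -0.8, 1.8, 0.8, 1.2] [-1.236  0.84 ]
[1.1, -1.0, -0.9, 1.8, 0.8, 1.2] [-1.236  0.88 ]
[1.1, -1.0, -0.9, 1.8, 0.8, 1.2] [-1.236  0.92 ]
```

step_arm(deltas=[[1.0, -1.2, -0.7, 1.8, 0.8, 1.2, -1], [1.0, -1.2, -0.7, 1.8, 0.8, 1.2, -1], [1.0, -1.1, -0.8, 1.8, 0.8, 1.2, -1], [0, 0, 0, 0, 0, 0, -1]])

```text
clock: 8.1
tcp_pos: [0.5747, -0.0972, 0.1601]
orientation: [-0.044, 0.449, 0.817, 0.358]
wrist_force: [-2.2, 1.5, 5.0]
finger_gap: 0.0209
grip_force: 42.3
```

```bash
python3 -c "
from h import *
lever()
c=read_camera('wrist');np.savez('w3.npz',**c);cv2.imwrite('pics/w3.png',c['image'][:,:,::-1])"
```

```text
t 8.10 theta -1.238 phi 0.813 R 61.2 Ftan 1.5 Frad -1.1 Fn 5.4 gap 0.0209 j [-0.66  0.46 -0.12  1.23  0.7   0.26]
```

View pics/w3.png

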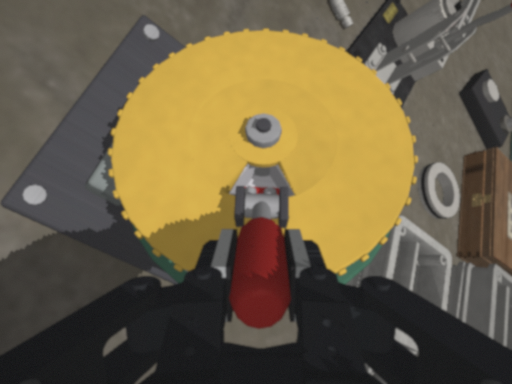

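The view shows the lever well thrown outward, with the grip at (262,275) still held and the window at (263,185). Next I press it home against its stop and check that the cap is locked.

step_arm(deltas=[[1.0, -1.1, -0.8, 0.9, 0.4, 0.6, -1], [1.1, -1.0, -0.9, 0, 0, 0, -1], [0, 0, 0, 0, 0, 0, -1]])

```text
clock: 8.45
tcp_pos: [0.5751, -0.0974, 0.1599]
orientation: [-0.053, 0.446, 0.816, 0.363]
wrist_force: [-10.8, 5.3, 14.5]
finger_gap: 0.0207
grip_force: 42.7
```

```bash
python3 -c "
from h import *
lever()"
```

```text
t 8.45 theta -1.237 phi 0.827 R 61.1 Ftan 1.2 Frad -5.2 Fn 18.1 gap 0.0207 j [-0.66  0.48 -0.1   1.27  0.71  0.24]
```

The lever has stopped at 0.827 against about 17 N, so it is home in the notch. I'll ease off, open, and retreat along the tool axis.

step_arm(deltas=[[-1.5, 1.5, 1.2, 0, 0, 0, -1], [0, 0, 0, 0, 0, 0, 0], [0, 0, 0, 0, 0, 0, 1], [0, 0, 0, 0, 0, 0, 1], [0, 0, 0, 0, 0, 0, 1]])

```text
clock: 8.95
tcp_pos: [0.5749, -0.0982, 0.1587]
orientation: [-0.051, 0.445, 0.818, 0.361]
wrist_force: [0.3, -0.4, 0.7]
finger_gap: 0.0776
grip_force: 0.0
```

```bash
python3 -c "
from h import *
q,R=where();print((-R[:,2]).round(3))"
```

```text
t 8.95 j [-0.66  0.48 -0.1   1.26  0.71  0.24] tcp [ 0.5749 -0.0982  0.1587] grasp(up,left,h) mm [ 32.3 -96.1  50.5] r 101.4 th -1.247
 tool z in face [-0.226  0.637 -0.737] tool y in face [0.94  0.342 0.008] F face [ 0.6 -0.4  0.4] gap 0.0776 grip 0.0
[-0.238 -0.637  0.734]
```

step_arm(deltas=[[-6, -16, 18, 0, 0, 0, 1], [-6, -16, 18, 0, 0, 0, 1], [-6, -16, 18, 0, 0, 0, 1], [-6, -16, 18, 0, 0, 0, 1], [-6, -16, 18, 0, 0, 0, 1]])

```text
clock: 9.45
tcp_pos: [0.5446, -0.1787, 0.2495]
orientation: [-0.051, 0.445, 0.818, 0.361]
wrist_force: [0.4, -0.2, 0.3]
finger_gap: 0.0852
grip_force: 0.0
```

step_arm(deltas=[[-6, -16, 18, 0, 0, 0, 1], [-6, -30, 18, 0, 0, 0, 1], [-6, -30, 18, 0, 0, 0, 1], [0, 0, 0, 0, 0, 0, 1]])

```text
clock: 9.85
tcp_pos: [0.5268, -0.258, 0.304]
orientation: [-0.049, 0.447, 0.817, 0.361]
wrist_force: [0.1, -0.2, 0.6]
finger_gap: 0.0854
grip_force: 0.0
```

```bash
python3 - <<'E'
from h import *
from scipy.optimize import least_squares
where();G=[]
for n in("scene","top","wrist"):
    c=read_camera(n);P=(cloud(c)-C)@B;y,r=masks(c);rr=np.hypot(P[...,0],P[...,1])
    G.append(P[r&(P[...,2]>.03)&(P[...,2]<.09)&(rr<.15)])
    f=P[r&(P[...,2]>.0)&(P[...,2]<.013)&(rr>.09)&(rr<.115)];print(n,len(G[-1]),"flag",len(f),np.median(f,0).round(4) if len(f) else '',np.median(np.arctan2(f[:,1],f[:,0])) if len(f) else '')
    if n=="wrist":cv2.imwrite("pics/w4.png",c["image"][:,:,::-1])
    if n=="top":cv2.imwrite("pics/t4.png",cv2.resize(c["image"][130:250,180:340,::-1],(640,480),interpolation=cv2.INTER_CUBIC))
    g=G[-1]
    def res(p):
        th,a=p;rad=np.array([np.cos(th),np.sin(th),0]);h=rad*.056+[0,0,.01];d=rad*np.sin(a)+np.array([0,0,np.cos(a)])
        return np.linalg.norm(np.cross(g-h,d),axis=1)-.011
    if len(g)>5:s=least_squares(res,(-1.2,.7),loss='soft_l1',f_scale=.002);print(s.x,np.abs(s.fun).mean())
E
```

```text
t 9.85 j [-0.9   0.57  0.39  1.84  0.62 -0.05] tcp [ 0.5268 -0.258   0.304 ] grasp(up,left,h) mm [  76.1 -255.8  197.2] r 266.9 th -1.282
 tool z in face [-0.223  0.634 -0.741] tool y in face [0.94  0.341 0.008] F face [ 0.4 -0.2  0.4] gap 0.0854 grip 0.0
scene 58 flag 0  
[-1.24986102  0.80236085] 0.0023334685415567122
top 107 flag 6 [ 0.0375 -0.0957  0.0072] -1.1973072131913112
[-1.25126925  0.83440066] 0.0014602074552372845
wrist 472 flag 85 [ 0.0346 -0.0979  0.0073] -1.2294827657674852
[-1.22712283  0.84968169] 0.003112404667985813
```

View pics/w4.png

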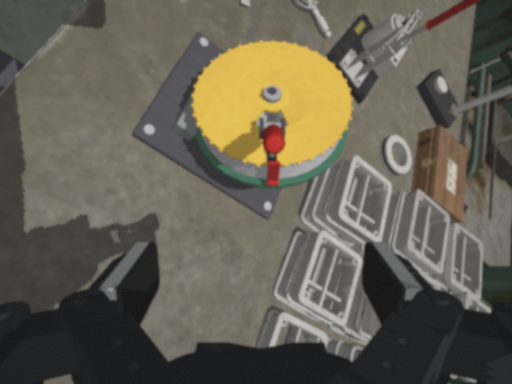

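View pics/t4.png

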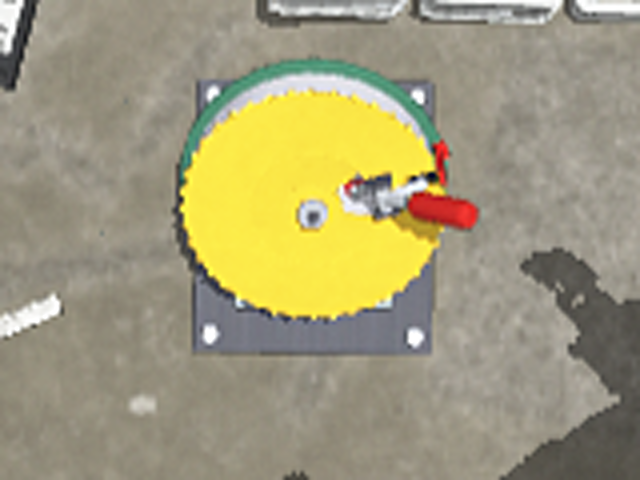

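The wrist view shows the lever (273,138) thrown out in line with the unmoved flag (273,173). In the top view the grip is at (445,210) and the flag at (443,158). The lever reads about 0.82 to 0.85 in the images, so it is fully in, and the gripper is clear.

```bash
python3 -c "
from workcell import *
print(hand_in())"
```

```text
the job is handed in; nothing more can be done
None
```

The cap stands at the flag (about -1.24 rad), the red lever is locked home in the notch at about 0.82 rad, the gripper is clear with nothing else touched, and the job is handed in (verdict not shown).

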